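# Put the registration kit back in its routed tray

### The arm

A 6-joint arm with a two-finger parallel gripper is mounted at the origin on the work surface; the furniture and walls round the work are solid. World frame = base frame: x ahead of the robot, y to its left, z up, the work surface at z = 0. Lengths are in m, angles in degrees, forces in N, time in s.
With the tool pointing down it reaches from about 0.35 to 0.875 m from the base axis. Payload 4.2 kg.
Tool frame: the origin (TCP) lies at the centre of the arm's flange, where the gripper is bolted on; the fingertips stand 182 mm ahead of it and the grasp point (between the pads) lies 164 mm ahead of it (r.nose_length is the distance from the TCP to the fingertips, in m); z points along the fingers, y is the line along which they close (so a half turn about z gives the same grasp; the last joint's range is limited). The gripper opens to 87 mm and grips with 3 to 60 N. Pads are 19 mm wide; open, the fingers measure 117 mm over their backs; the gripper's body (75 mm by 190 mm) begins 51 mm behind the grasp point.
Start: joints at [86.379, 22.042, 0.453, 0, -68.411, -14.817], TCP at [0.198, 0.593, 0.405] pointing down, gripper open.
Joint ranges: [-179.83, 179.83], [-69.29, 118.12], [-61.27, 80.66], [-181.25, 117.63], [-171.15, -9.14], [-177.46, 177.46]. Speed limits (degrees/s): [159.86, 159.86, 180, 180, 180, 180].

### API

Orientations are given as a 3x3 rotation matrix whose columns are the frame's x, y, z axes.
In Python, from station import r, vision gives the robot as it stands. The module is installed in compiled form; this text tells all that it offers.
- The arm moves only by the shell command python3 -m creep 'ROWS'. ROWS is JSON, a list of rows, each a list of 7 numbers: the opening, from -1 (shut) to 1 (fully open), then the shift along the tool's x, y, z in mm, then the turn, a rotation vector about the tool's x, y, z in degrees. A call has 1 to 8 rows; each row is the pose to reach, as a shift and turn from the pose commanded when the call began, along the tool's axes at that moment; what a row does not reach only later rows make up. A row lasts 1/12 s, in which the tool goes at most 41.7 mm and 7.16 degrees, less where a joint would pass 70% of its speed; a pose out of reach is approached as far as the arm can. A call with a gripper value outside its range is refused whole. The fingers move at their own pace and stop on an object; the grip force is fixed at half the most. Time passes only in rows, so rows that repeat a pose let the fingers close. It gives the time, the measured TCP pose, the force, the opening and the grip force at its end, in the units of the state.
- r.sense(): the state, without advancing time (a new reading comes with each control period).
- vision.capture(name): name is "scene" or "top" or "wrist"; returns (picture, depth): 400x640x3 uint8, red, green, blue; 400x640 float32, m along the optical axis (not along the pixel's ray), 0 where there is no reading.
- vision.camera_model(name): a dict with "vertical_fov" (degrees; the focal length in pixels is half the picture's height over the tangent of half this angle, whatever the lens; pixels are square), "cx", "cy" (the principal point, pixels), "extrinsics" (4x4, takes a point from camera to world coordinates); the wrist camera has in their place "mount" (4x4, takes a point from camera to tool coordinates, whose origin is the TCP and whose axes are the flange's). Camera axes: x right, y down, z forward; pixel columns grow to the right and rows downward; lengths in m; the calibration is good to about 2 mm. A picture is of the moment at which its call begins: read the wrist's pose just before it. camera_model takes no time and is no camera call.
- r.finish_job(): hands the job in; it is judged then, once.
Trained networks look in the newest picture that a camera, given by its name, has taken for a name from the list of things; names that differ only in an ending like _2 or _b are one class to them, and where a whole thing is asked for, a point or a joint stands for the part that bears it (a point fixed in the world has none). Each returns a list of dicts, best first, with "conf" (0 to 1); they miss things now and then, are a little off and sometimes report something else, mostly with a low value. They report only what shows in the picture. A call takes as long as a camera call.
- vision.find_in(camera, thing): "uv" ([column, row] in pixels, amid what is visible of it).
- vision.cut_out(camera, thing): "region" (400x640 bool, what is visible of it) and "uv" ([column, row] in pixels, amid what is visible of it).
The state is a dict: "time_s": time; "joints": joint angles; "joint_velocities": joint speeds; "effort": joint torques, N m; "tcp_pos": TCP position; "ee_rot": TCP orientation; "wrist_force": force on the tool from outside, world axes, zero at the start; "moment": the same for the moment, N m; "gripper_width": opening from 0.0 (shut) to 1.0 (fully open); "gripper_force": force on a finger pad.
Only numpy, scipy, OpenCV 4.12 (cv2) and the standard library are available. Lean on these libraries where they do the work, as an engineer would, in place of code of your own. Each camera call takes 0.05 s, during which the arm holds its last target. There are 200 camera calls.

### The job

Put the print registration kit back in its tray: the marker, the box cutter, the small register block and the stand loupe each go flat down in the recess cut for that piece, the cutter with its blade in the recess's narrow nose. The paint brush and the larger sanding block look similar but do not belong to the kit: leave them where they lie.

Things in the scene. Friction and masses are not known exactly. Their poses are not given: they have to be found in the camera images.
- marker_mid (a point): capped marker pen, white barrel with black ends, lying on the bench, 141 x 18 mm, 18 mm high, about 22 g. The point is its centre, 9 mm above its underside; x runs along the pen, z is up. It may lie in its recess either way round
- cutter_mid (a point): yellow box cutter lying on the bench, 157 mm long over all, 22 mm wide, its graspable body 14 mm high (slide button a little higher), about 60 g. The point is the middle of the whole length, 7 mm above its underside; x runs along it to the blade, z is up. The blade is the last 26 mm at +x and is thin; grip the body, at this point or up to 40 mm behind it
- block_mid (a point): small paint-stained timber register block, 42 (x) x 75 (y) x 30 mm high, lying on the bench: the smaller of the two timber blocks. The point is its centre, 15 mm above its underside; y is its long side, z is up. Either way round in its recess
- loupe_mid (a point): stand loupe (magnifier): upright round barrel of black ribbed plastic 44 mm in diameter and 48 mm high with a metal ring and a lens in its top, narrower foot 41 mm wide and 12 mm high, about 90 g. The point is on its axis, 24 mm above its underside; z is up (its yaw does not matter)
- marker_tile_recess (a point): the marker's recess: plain straight rectangle 157 (x) x 34 (y) mm in a tile 204 x 58 mm. Four such fixed timber tiles lie side by side in a low plywood tray (rim 19 mm high); tiles of equal size swap places. Point: centre of the recess on its grey felt floor, 10 mm above the bench, 7 mm below the tile top; x runs along the recess
- cutter_tile_recess (a point): the box cutter's recess: 173 (x) x 38 (y) mm, the last 26 mm at +x narrowed to an 18 mm wide nose for the blade; tile 204 x 58 mm. Four such fixed timber tiles lie side by side in a low plywood tray (rim 19 mm high); tiles of equal size swap places. Point: centre of the recess on its grey felt floor, 10 mm above the bench, 7 mm below the tile top; x runs to the nose; the cutter's x goes the same way
- block_tile_recess (a point): the register block's recess: rectangle 91 (x) x 58 (y) mm in a tile 102 x 80 mm. Four such fixed timber tiles lie side by side in a low plywood tray (rim 19 mm high); tiles of equal size swap places. Point: centre of the recess on its grey felt floor, 10 mm above the bench, 7 mm below the tile top; the long side is x, so the block's long side (its y) goes along this x
- loupe_tile_recess (a point): the loupe's recess: round, 60 mm in diameter, in a tile 102 x 80 mm. Four such fixed timber tiles lie side by side in a low plywood tray (rim 19 mm high); tiles of equal size swap places. Point: centre of the recess on its grey felt floor, 10 mm above the bench, 7 mm below the tile top; z is up
- brush_mid (a point): round ink brush with a yellow handle, 193 x 18 mm, 21 mm high, lying on the bench: not part of the kit, longer than the marker and than any recess. The point is its middle, 10 mm up; x along it
- sander_mid (a point): sanding block: timber block with dark abrasive round its underside, 100 (x) x 58 (y) x 32 mm high: not part of the kit, too large for any recess. The point is its centre, 16 mm up; x along its long side

How it is judged:
By the outcome, as a careful person would: the job done as asked, in the order asked, and still so for the second after the job is handed in, with the robot touching nothing.
It also fails if it takes over 99 s, if anything falls off the work surface, if the arm or the gripper's body presses on something with over 40 N, if the wrist force passes 120 N, or if a joint passes its speed limit or range.

## Working session

There is one attempt and no reset: what is moved stays moved. The work goes in short steps, Python scripts to look and compute and a shell command to move; the robot and the scene stay as the last step left them, time stands still between calls to the robot, and variables do not carry over. Pictures are saved under pics/ and viewed, at most 14 in all, crops included, and the job is handed in when it is done.

```bash
mkdir -p pics; cat > h.py <<'E'
import numpy as np, cv2
from station import r, vision
def shot(n,f=None):
    s=r.sense(); im,d=vision.capture(n)
    if f: cv2.imwrite('pics/'+f,im[:,:,::-1])
    m=vision.camera_model(n)
    if n=='wrist':
        T=np.eye(4);T[:3,:3]=s['ee_rot'];T[:3,3]=s['tcp_pos'];E=T@np.array(m['mount'])
    else: E=np.array(m['extrinsics'])
    f=200/np.tan(np.radians(m['vertical_fov']/2))
    v,u=np.mgrid[:400,:640]
    P=np.stack([(u-m['cx'])/f*d,(v-m['cy'])/f*d,d],-1)@E[:3,:3].T+E[:3,3]
    P[d==0]=np.nan
    return im,d,P
E
python3 - <<'E'
from h import *
np.set_printoptions(precision=3,suppress=True)
for n in('top','scene'):
    im,d,P=shot(n,n+'1.png')
    if n=='top':np.save('P.npy',P)
    for t in ['marker_mid','cutter_mid','block_mid','loupe_mid','marker_tile_recess','cutter_tile_recess','block_tile_recess','loupe_tile_recess','brush_mid','sander_mid']:
        for o in vision.find_in(n,t)[:2]:
            u,v=map(int,o['uv']); print(n,t,round(o['conf'],2),u,v,P[v,u])
print(r.sense())
E
```

```text
top marker_mid 0.62 408 232 [ 0.474 -0.391  0.016]
top cutter_mid 0.98 329 219 [ 0.506 -0.198  0.016]
top block_mid 0.97 320 149 [ 0.675 -0.176  0.029]
top loupe_mid 0.66 259 144 [ 0.683 -0.031  0.049]
top marker_tile_recess 0.92 267 222 [ 0.498 -0.047  0.011]
top cutter_tile_recess 0.6 239 226 [0.488 0.022 0.01 ]
top block_tile_recess 0.66 210 199 [0.554 0.094 0.008]
top loupe_tile_recess 0.62 210 246 [0.439 0.093 0.007]
top brush_mid 0.91 368 223 [ 0.496 -0.294  0.013]
top sander_mid 0.84 215 147 [0.679 0.078 0.03 ]
scene marker_mid 0.79 374 307 [ 0.474 -0.394  0.015]
scene cutter_mid 0.8 318 245 [ 0.495 -0.199  0.016]
scene cutter_mid 0.48 330 168 [ 0.671 -0.043  0.05 ]
scene block_mid 0.93 365 203 [ 0.661 -0.183  0.031]
scene block_mid 0.22 327 169 [ 0.665 -0.038  0.047]
scene cutter_tile_recess 0.89 256 194 [0.488 0.039 0.012]
scene block_tile_recess 0.91 264 173 [0.552 0.093 0.012]
scene loupe_tile_recess 0.83 226 189 [0.441 0.109 0.01 ]
scene brush_mid 0.64 345 276 [ 0.481 -0.302  0.017]
scene sander_mid 0.67 260 196 [0.492 0.027 0.011]
scene sander_mid 0.65 303 155 [0.666 0.063 0.033]
{'time_s': 1.1, 'joints': array([ 86.38 ,  22.044,   0.453,  -0.002, -68.411, -14.815]), 'joint_velocities': array([ 0.097,  0.106,  0.033,  0.053,  0.01 , -0.027]), 'effort': array([ -0.001, -39.048,  18.763,   4.225,   0.015,  -0.   ]), 'tcp_pos': array([0.198, 0.593, 0.405]), 'ee_rot': array([[ 0.949, -0.316, -0.   ],
       [-0.316, -0.949, -0.   ],
       [-0.   ,  0.   , -1.   ]]), 'wrist_force': array([ 0.123, -0.046,  0.699]), 'moment': array([-0.005,  0.078, -0.011]), 'gripper_force': 0.0, 'gripper_width': 0.995646355026006}
```

```bash
python3 - <<'E'
import cv2
im=cv2.imread('pics/top1.png')[110:290,160:460]
cv2.imwrite('pics/top1c.png',cv2.resize(im,(800,480),interpolation=cv2.INTER_CUBIC))
E
```

```text
(no output)
```

View pics/top1c.png

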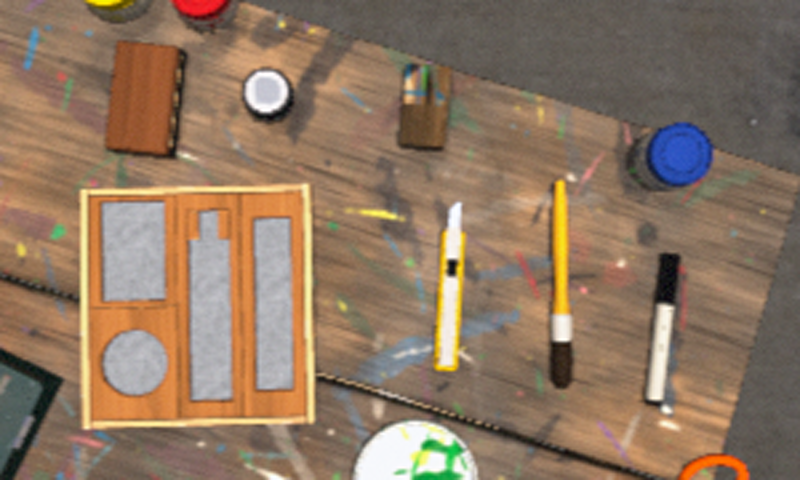

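View pics/scene1.png

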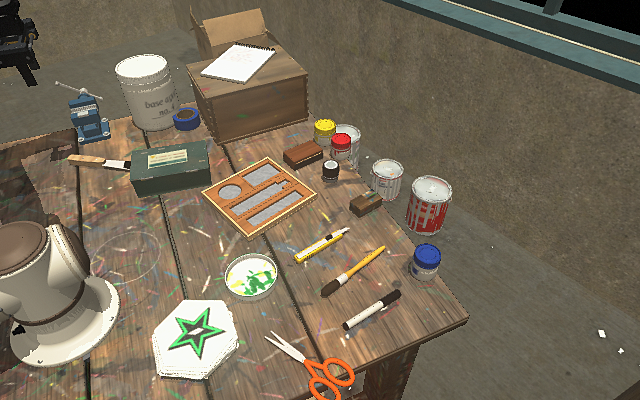

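The views agree. In the crop, the tray spans (80–315, 185–430): the block recess is top-left, the loupe recess bottom-left, the cutter recess in the middle with its nose up (+x), and the marker recess on the right. The loupe is at (267,95), the block at (423,107), the cutter at (450,290) with its blade up, and the marker at (662,328). The scene network's "sander" at (260,196) and "cutter" at (330,168) are false.

Next I'll measure the poses.

```bash
python3 - <<'E'
from h import *
np.set_printoptions(precision=3,suppress=True)
im,d,P=shot('top')
for t in ['marker_mid','cutter_mid','block_mid','loupe_mid','marker_tile_recess','cutter_tile_recess','block_tile_recess','loupe_tile_recess','brush_mid','sander_mid']:
    o=vision.cut_out('top',t)
    if not o: print(t,'none');continue
    m=o[0]['region']; Q=P[m]; Q=Q[~np.isnan(Q[:,0])]
    c,wh,a=cv2.minAreaRect((Q[:,:2]*1000).astype(np.float32))
    if wh[0]<wh[1]: a-=90
    print(t,round(o[0]['conf'],2),m.sum(),np.array(c),np.array(wh),round(a,1),'mean',Q.mean(0)*1000,'zmed',np.percentile(Q[:,2],[5,50,95])*1000)
# tall things
k=(P[...,2]>.055)&(P[...,0]>.3)&(P[...,0]<.95)&(abs(P[...,1])<.6)
n,l,st,_=cv2.connectedComponentsWithStats(k.astype(np.uint8))
for i in range(1,n):
    if st[i,4]>15: Q=P[l==i]; print('tall',Q.min(0),Q.max(0))
E
```

```text
marker_mid 0.82 378 [ 471.715 -396.507] [ 21.808 138.563] -6.6 mean [ 475.804 -392.96    14.007] zmed [ 7.885 14.596 18.622]
cutter_mid 0.94 563 [ 510.785 -199.574] [ 25.573 152.914] -2.9 mean [ 506.74  -198.124   12.214] zmed [-0.317 13.245 18.22 ]
block_mid 0.87 564 [ 677.525 -176.352] [45.094 80.794] -4.5 mean [ 673.786 -174.926   27.66 ] zmed [20.083 28.81  31.428]
loupe_mid 0.59 316 [683.542 -34.484] [42.418 45.861] -44.7 mean [681.26  -34.422  44.447] zmed [21.879 47.21  50.581]
marker_tile_recess 0.59 2066 [493.317 -35.003] [205.949  62.455] 2.8 mean [491.592 -35.744  13.397] zmed [ 8.043 14.124 18.379]
cutter_tile_recess 0.92 2060 [493.289  21.778] [204.302  61.853] 1.0 mean [491.981  22.177  12.982] zmed [ 7.762 12.972 18.302]
block_tile_recess 0.65 1395 [543.77   90.635] [ 82.205 102.478] -0.2 mean [542.43   91.426  12.107] zmed [ 7.494 11.093 17.814]
loupe_tile_recess 0.92 1469 [439.814  90.323] [106.054  84.012] 0.3 mean [439.361  90.853  14.035] zmed [ 8.006 15.18  18.603]
brush_mid none
sander_mid 0.79 1128 [684.015  86.029] [ 68.817 106.179] -5.2 mean [679.569  78.615  28.809] zmed [12.92  30.612 33.333]
tall [0.523 0.22  0.055] [0.873 0.482 0.186]
tall [0.757 0.079 0.055] [0.818 0.14  0.06 ]
tall [0.789 0.095 0.055] [0.818 0.122 0.059]
tall [0.787 0.079 0.055] [0.811 0.094 0.06 ]
tall [ 0.75  -0.001  0.055] [0.802 0.054 0.061]
tall [ 0.601 -0.425  0.055] [ 0.655 -0.37   0.066]
tall [0.389 0.474 0.055] [0.535 0.544 0.149]
tall [0.3   0.156 0.055] [0.48  0.351 0.069]
```

```bash
cat >> h.py <<'E'
def felt(im,P):
    hsv=cv2.cvtColor(im,cv2.COLOR_RGB2HSV)
    X=P[...,0];Y=P[...,1]
    k=(hsv[...,1]<60)&(hsv[...,2]>90)&(X>.38)&(X<.61)&(Y>-.07)&(Y<.14)
    n,l,st,_=cv2.connectedComponentsWithStats(k.astype(np.uint8),connectivity=4)
    for i in range(1,n):
        if st[i,4]>100:
            Q=P[l==i]; c,wh,a=cv2.minAreaRect((Q[:,:2]*1000).astype(np.float32)); print(st[i,4],np.round(c,1),np.round(wh,1),round(a,1),Q[:,2].mean())
def go(x,y,z,yaw):
    "shift/turn from the present pose to TCP x,y,z mm, pointing down, tool x at world yaw deg (mod 180)"
    from scipy.spatial.transform import Rotation as Ro
    s=r.sense(); R=np.array(s['ee_rot']); best=None
    c=[]
    for w in(yaw,yaw+180):
        t=np.radians(w);T=np.array([[np.cos(t),np.sin(t),0],[np.sin(t),-np.cos(t),0],[0,0,-1]])
        c.append(Ro.from_matrix(R.T@T).as_rotvec(degrees=True))
    v=min(c,key=np.linalg.norm)
    print('shift',np.round(R.T@(np.array([x,y,z])-s['tcp_pos']*1000),1),'turn',np.round(v,1),'j6',s['joints'][5],'t',s['time_s'],'tip z',s['tcp_pos'][2]*1000-182)
E
python3 - <<'E'
from h import *
felt(cv2.imread('pics/top1.png')[:,:,::-1].copy(),np.load('P.npy'))
go(440,-395,400,-6)
go(440,0,400,0)
E
```

```text
853 [541.7  93.6] [88.9 56.2] 1.7 0.00988362357959504
987 [492.6  22.8] [171.9  37.3] 1.9 0.009941846881557507
864 [494.2 -34.9] [154.6  32.4] 1.4 0.009881744482611634
453 [440.1  91. ] [57.  56.3] 89.1 0.00990303351302311
shift [542.4 860.5   4.7] turn [ -0.    0.  -12.4] j6 -14.817327669608328 t 1.65 tip z 222.76099128790952
shift [417.4 485.8   4.7] turn [ -0.   -0.  -18.4] j6 -14.817327669608328 t 1.65 tip z 222.76099128790952
```

```bash
python3 -m creep '[[1,417,486,0,0,0,-18.4],[1,417,486,0,0,0,-18.4],[1,417,486,0,0,0,-18.4],[1,417,486,0,0,0,-18.4],[1,417,486,0,0,0,-18.4],[1,417,486,0,0,0,-18.4],[1,417,486,0,0,0,-18.4],[1,417,486,0,0,0,-18.4]]'; python3 -c "
from h import *
go(460,-180,400,0)"
```

```text
time_s: 2.32
tcp_pos: [0.3237, 0.2822, 0.4051]
ee_rot: [[1.0, 0.0, 0.001], [0.0, -1.0, 0.001], [0.001, -0.001, -1.0]]
wrist_force: [1.6, -0.5, -0.5]
gripper_width: 0.996
gripper_force: 0.0
shift [136.2 462.2   4.8] turn [-0. -0.  0.] j6 27.07441121060741 t 2.3167 tip z 223.11258506390578
```

```bash
python3 -m creep '[[1,136,462,0,0,0,0],[1,136,462,0,0,0,0],[1,136,462,0,0,0,0],[1,136,462,0,0,0,0],[1,136,462,0,0,0,0],[1,136,462,0,0,0,0],[1,136,462,0,0,0,0]]'; python3 -c "
from h import *
im,d,P=shot('wrist','w1.png'); felt(im,P)
print(P[200,320],P[20,320],P[200,20])
for t in ['marker','cutter']:
  for o in vision.find_in('wrist',t+'_mid')[:2]: u,v=map(int,o['uv']);print(t,o['conf'],u,v,P[v,u])
go(470,-395,330,-6)"
```

```text
time_s: 2.9
tcp_pos: [0.4055, 0.0023, 0.4054]
ee_rot: [[1.0, -0.0, 0.002], [-0.0, -1.0, 0.001], [0.002, -0.001, -1.0]]
wrist_force: [2.5, 0.8, 0.1]
gripper_width: 1.001
gripper_force: 0.0
4590 [535.1  89.9] [75.8 58.9] 1.6 0.011805030030627274
5538 [489.6  19.4] [165.6  38.4] 1.4 0.012114387524562535
5021 [494.3 -38.5] [155.9  33.5] 1.1 0.012092448655747162
2351 [440.5  87.2] [58.6 59.1] 44.7 0.01190248828033296
7345 [433.1  -3.2] [99.8 40.1] 67.5 0.3112246028018132
109 [431.1  14. ] [ 1.6 26.8] 0.2 0.310716632260805
566 [428.9 -26.8] [ 3.7 17.2] 1.0 0.3367476626966647
[0.36543339 0.00197689 0.00116006] [0.55300119 0.00203071 0.01741894] [0.38413557 0.29456442 0.06439975]
marker 0.51 302 88 [0.48988697 0.02067839 0.01263286]
cutter 0.86 510 74 [ 0.50326656 -0.19052803  0.01730635]
shift [ 67.3 396.1  74.8] turn [0.  0.  5.5] j6 66.1341360348769 t 3.05 tip z 222.75189092752674
```

View pics/w1.png

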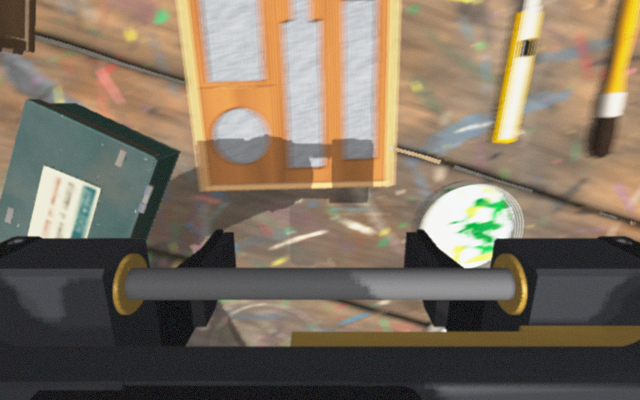

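The wrist view shows the tray at (180–400, 0–190), and its felt agrees with the top camera within about 3.5 mm. The cutter is at (515,75) and the brush at (612,70). On to the marker.

```bash
python3 -m creep '[[1,67,396,75,0,0,5.5],[1,67,396,75,0,0,5.5],[1,67,396,75,0,0,5.5],[1,67,396,75,0,0,5.5],[1,67,396,75,0,0,5.5],[1,67,396,75,0,0,5.5],[1,67,396,75,0,0,5.5],[1,67,396,75,0,0,5.5]]'; python3 -c "
from h import *
go(470,-395,186,-6)"
```

```text
time_s: 3.72
tcp_pos: [0.4612, -0.3193, 0.3433]
ee_rot: [[0.996, -0.094, 0.0], [-0.094, -0.996, -0.0], [0.0, 0.0, -1.0]]
wrist_force: [1.3, -0.3, 0.4]
gripper_width: 0.999
gripper_force: 0.0
shift [ 15.8  74.6 157.3] turn [ 0.  -0.   0.6] j6 102.75422648166138 t 3.7167 tip z 161.27955648400012
```

```bash
python3 -m creep '[[0.2,16,75,20,0,0,0.6],[0.2,16,75,50,0,0,0.6],[0.2,16,75,80,0,0,0.6],[0.2,16,75,90,0,0,0.6],[0.2,16,75,90,0,0,0.6]]'; python3 -c "
from h import *
go(471,-395,186,-6)
im,d,P=shot('wrist','w2.png')
for o in vision.cut_out('wrist','marker_mid')[:2]:
    Q=P[o['region']]; c,wh,a=cv2.minAreaRect((Q[:,:2]*1000).astype(np.float32)); print(o['conf'],c,wh,a,o['uv'])"
```

```text
time_s: 4.13
tcp_pos: [0.4686, -0.3935, 0.2495]
ee_rot: [[0.994, -0.106, -0.008], [-0.106, -0.994, 0.004], [-0.008, -0.004, -1.0]]
wrist_force: [-0.5, -0.6, 0.8]
gripper_width: 0.705
gripper_force: 0.0
shift [ 3.1  1.4 63.4] turn [-0.2  0.5 -0.1] j6 108.81724321868317 t 4.1333 tip z 67.46863987899727
0.67 (470.9239501953125, -392.4134826660156) (16.560291290283203, 140.47637939453125) 82.37696075439453 [321.2, 172.2]
```

View pics/w2.png

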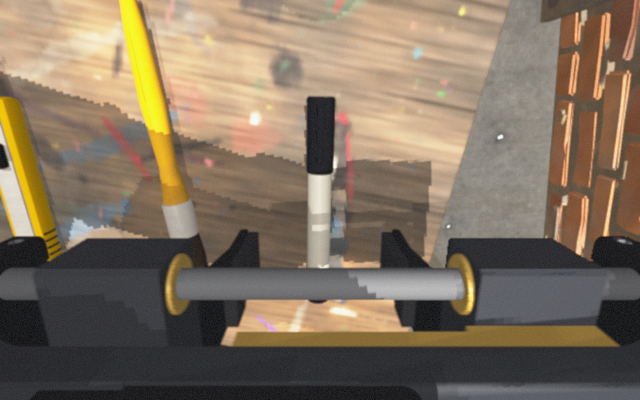

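The marker stands upright in the picture at column 320, rows 97–300, midway between the fingers at 240 and 395. The brush is clear at (165,150). I'll descend and close.

```bash
python3 -m creep '[[0.2,3,1,40,0,0,1],[0.2,3,1,64,0,0,1],[0.2,3,1,64,0,0,1],[0.2,3,1,64,0,0,1],[-1,3,1,64,0,0,1],[-1,3,1,64,0,0,1],[-1,3,1,64,0,0,1],[-1,3,1,64,0,0,1]]'; python3 -m creep '[[-1,0,0,0,0,0,0],[-1,0,0,0,0,0,0],[-1,0,0,0,0,0,0]]';python3 -c "
from h import *
go(494,-36.5,290,1.5)"
```

```text
time_s: 4.9
tcp_pos: [0.4721, -0.3963, 0.1913]
ee_rot: [[0.992, -0.124, 0.003], [-0.124, -0.992, -0.001], [0.003, 0.001, -1.0]]
wrist_force: [-0.1, 0.2, -0.7]
gripper_width: 0.383
gripper_force: 0.0
time_s: 5.15
tcp_pos: [0.4718, -0.3963, 0.1899]
ee_rot: [[0.992, -0.124, 0.0], [-0.124, -0.992, -0.0], [0.0, 0.0, -1.0]]
wrist_force: [0.1, 0.4, 0.7]
gripper_width: 0.192
gripper_force: 30.0
shift [ -22.6 -359.8 -100.2] turn [ 0.  -0.  -8.6] j6 107.85418000152939 t 5.15 tip z 7.902744229506936
```

```bash
python3 -m creep '[[-1,0,0,-25,0,0,0],[-1,0,0,-60,0,0,0],[-1,0,-40,-80,0,0,0],[-1,-22,-360,-80,0,0,-8.6],[-1,-22,-360,-80,0,0,-8.6],[-1,-22,-360,-80,0,0,-8.6],[-1,-22,-360,-80,0,0,-8.6],[-1,-22,-360,-80,0,0,-8.6]]'; python3 -c "
from h import *
go(494,-36.5,240,1.5)"
```

```text
time_s: 5.82
tcp_pos: [0.4878, -0.1495, 0.2692]
ee_rot: [[1.0, 0.025, 0.0], [0.025, -1.0, -0.0], [0.0, 0.0, -1.0]]
wrist_force: [1.0, -0.3, 0.1]
gripper_width: 0.194
gripper_force: 30.0
shift [   9.  -112.8   29.2] turn [ 0.  -0.  -0.1] j6 90.21783886380666 t 5.8167 tip z 87.20859869782163
```

```bash
python3 -m creep '[[-1,8,-105,10,0,0,0],[-1,8,-105,20,0,0,0],[-1,8,-105,28,0,0,0],[-1,8,-105,28,0,0,0],[-1,8,-105,28,0,0,0]]'; python3 -c "
from h import *
go(494,-36.5,203,1.5)
im,d,P=shot('wrist','w3.png');felt(im,P)
for o in vision.cut_out('wrist','marker_mid')[:1]:
    Q=P[o['region']]; c,wh,a=cv2.minAreaRect((Q[:,:2]*1000).astype(np.float32)); print(o['conf'],c,wh,a,o['uv'],Q[:,2].mean())"
```

```text
time_s: 6.23
tcp_pos: [0.4934, -0.0449, 0.2405]
ee_rot: [[1.0, 0.028, -0.002], [0.028, -1.0, -0.0], [-0.002, 0.0, -1.0]]
wrist_force: [-0.2, -0.7, 0.2]
gripper_width: 0.193
gripper_force: 30.0
shift [ 0.9 -8.4 37.5] turn [0.  0.1 0.1] j6 78.00685519617878 t 6.2333 tip z 58.52140679043433
285 [605.9 109.6] [12.8  8. ] 89.8 0.0008095997996038607
817 [565.6 -65. ] [72.5  3.9] 1.5 0.01995851671606844
13921 [541.1  94.5] [91.  60.2] 1.0 0.011342302113091294
8172 [527.1  24.6] [101.7  38.8] 1.7 0.011397746262135754
5983 [514.8 -34.5] [114.2  34.7] 1.8 0.02697928217155006
960 [482.1  52.6] [ 24.1 143.7] 30.7 0.01179388773576742
1755 [520.8  13.7] [26.5  5.9] 87.6 0.14611510845428125
1937 [522.4 -43.9] [ 6.1 25.1] 2.3 0.14632564458412464
1127 [462.8  48.8] [ 36.9 155.4] 41.0 0.019486493935767416
1056 [466.5 -45.1] [ 19.3 105.1] 86.2 0.06290769955011978
290 [517.1 -66.9] [3.8 6.1] 9.8 0.1718007212789781
0.79 (504.2736511230469, -43.771324157714844) (22.861284255981445, 115.61613464355469) 88.25715637207031 [318.7, 190.9] nan
```

View pics/w3.png

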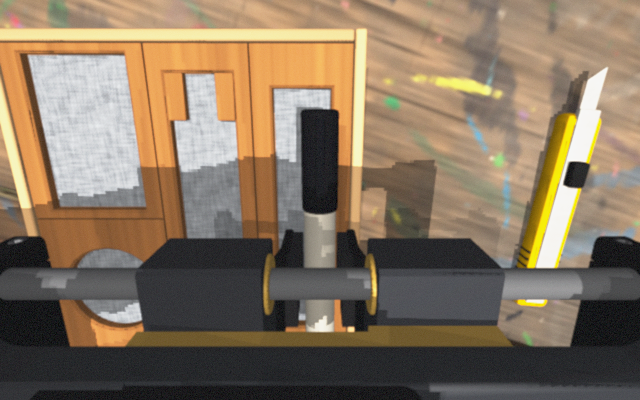

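The marker, held between the pads, has its tip at (320,110). Its recess is at (275–330, 90), slightly left, so I'll shift about 9 mm and lower.

```bash
python3 -m creep '[[-1,1,-9,0,0,0,0],[-1,1,-9,15,0,0,0],[-1,1,-9,30,0,0,0],[-1,1,-9,38,0,0,0],[-1,1,-9,38,0,0,0],[-1,1,-9,38,0,0,0],[-1,1,-9,38,0,0,0]]'; python3 -c "
from h import *
go(494,-35,202,1.5)"
```

```text
time_s: 6.92
tcp_pos: [0.4947, -0.0373, 0.2037]
ee_rot: [[1.0, 0.025, 0.001], [0.025, -1.0, 0.0], [0.001, -0.0, -1.0]]
wrist_force: [0.6, -0.0, 0.2]
gripper_width: 0.191
gripper_force: 30.0
shift [-0.6 -2.3  1.7] turn [-0.  -0.1 -0.1] j6 76.9293713534837 t 6.9167 tip z 21.745518837360805
```

Release with partial opening, rise, then look.

```bash
python3 -m creep '[[-1,-1,-2,2,0,0,0],[-1,-1,-2,2,0,0,0],[-0.25,-1,-2,2,0,0,0],[-0.25,-1,-2,2,0,0,0],[-0.25,-1,-2,2,0,0,0],[-0.25,-1,-2,-20,0,0,0],[-0.25,-1,-2,-60,0,0,0],[-0.25,-1,-2,-90,0,0,0]]'; python3 -m creep '[[0.2,-80,60,-10,0,0,0],[0.2,-80,110,-10,0,0,0],[0.2,-80,110,-10,0,0,0],[0.2,-80,110,-10,0,0,0],[0.2,-80,110,-10,0,0,0]]'; python3 -c "
from h import *
np.set_printoptions(precision=1,suppress=True)
im,d,P=shot('wrist','w4.png')
for n in ('marker_mid','cutter_mid'):
  for o in vision.cut_out('wrist',n)[:1]:
    Q=P[o['region']];Q=Q[~np.isnan(Q[:,0])]; c,wh,a=cv2.minAreaRect((Q[:,:2]*1000).astype(np.float32)); print(n,o['conf'],c,wh,a,np.percentile(Q[:,2]*1000,[5,50,95]))
go(505,-199,240,-3)"
```

```text
time_s: 7.58
tcp_pos: [0.4933, -0.0351, 0.2947]
ee_rot: [[1.0, 0.026, -0.0], [0.026, -1.0, -0.001], [-0.0, 0.001, -1.0]]
wrist_force: [1.5, 0.1, 1.4]
gripper_width: 0.372
gripper_force: 0.0
time_s: 8.0
tcp_pos: [0.414, -0.1491, 0.3035]
ee_rot: [[1.0, 0.021, 0.0], [0.021, -1.0, 0.0], [0.0, -0.0, -1.0]]
wrist_force: [0.0, 0.5, 0.6]
gripper_width: 0.582
gripper_force: 0.0
marker_mid 0.97 (486.7613525390625, -32.6070671081543) (130.9904022216797, 23.583751678466797) 1.3563916683197021 [19.2 26.2 29.5]
cutter_mid 0.74 (493.906005859375, -197.01173400878906) (25.434200286865234, 123.9691162109375) 86.61119079589844 [10.9 15.4 21.8]
shift [87.4 54.2 63.3] turn [-0.  -0.   4.4] j6 89.67350294778223 t 8.15 tip z 121.25901728968626
```

View pics/w4.png

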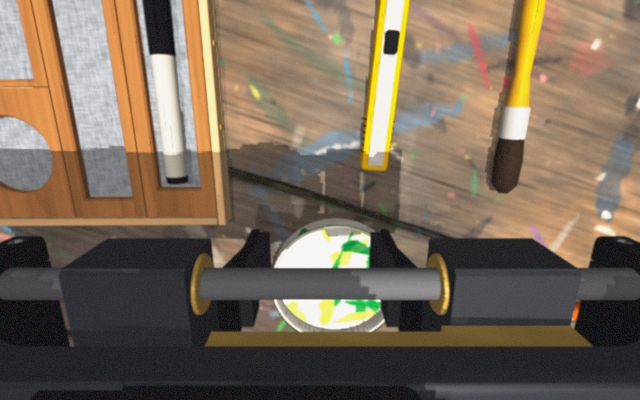

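The marker lies in its recess (150–185, 0–185), its top at about 28 mm, as it should be. The cutter runs from (372,170) upward, so its middle is at about (510,-199) mm. I'll grip 15 mm behind that.

```bash
python3 -m creep '[[0.1,40,30,0,0,0,4.6],[0.1,82,54,10,0,0,4.6],[0.1,82,54,40,0,0,4.6],[0.1,82,54,60,0,0,4.6],[0.1,82,54,60,0,0,4.6],[0.1,82,54,60,0,0,4.6]]'; python3 -c "
from h import *
go(495,-198.5,188,-3.2)
np.set_printoptions(precision=1,suppress=True)
im,d,P=shot('wrist','w5.png')
for n in ('cutter_mid',):
  for o in vision.cut_out('wrist',n)[:1]:
    Q=P[o['region']];Q=Q[~np.isnan(Q[:,0])]; c,wh,a=cv2.minAreaRect((Q[:,:2]*1000).astype(np.float32)); print(n,o['conf'],c,wh,a,Q[:,0].max(),Q[:,0].min())
go(495,-198.5,188,-3.2)
"
```

```text
time_s: 8.65
tcp_pos: [0.4996, -0.1982, 0.2418]
ee_rot: [[0.999, -0.053, -0.004], [-0.053, -0.999, 0.0], [-0.004, 0.0, -1.0]]
wrist_force: [0.5, -0.2, 0.1]
gripper_width: 0.553
gripper_force: 0.0
shift [-4.4  0.6 53.9] turn [0.  0.2 0.1] j6 91.27668537004614 t 8.65 tip z 59.83439635696939
cutter_mid 0.91 (505.55810546875, -196.21949768066406) (23.2127685546875, 164.8026123046875) 86.67369842529297 0.5875955061962224 0.4231208440964135
shift [-5.1  0.5 56.2] turn [ 0.  -0.1  0.2] j6 91.2827962287075 t 8.75 tip z 62.20737457757926
```

```bash
python3 -m creep '[[0.1,-5,0,30,0,0,0],[0.1,-5,0,56,0,0,0],[0.1,-5,0,56,0,0,0],[0.1,-5,0,56,0,0,0],[-1,-5,0,56,0,0,0],[-1,-5,0,56,0,0,0],[-1,-5,0,56,0,0,0],[-1,-5,0,56,0,0,0]]'; python3 -m creep '[[-1,0,0,0,0,0,0],[-1,0,0,0,0,0,0]]';python3 -c "
from h import *
go(478,23.5,268,1.5)"
```

```text
time_s: 9.42
tcp_pos: [0.4948, -0.1987, 0.1884]
ee_rot: [[0.999, -0.055, 0.003], [-0.055, -0.999, -0.0], [0.003, 0.0, -1.0]]
wrist_force: [0.2, -1.1, 0.4]
gripper_width: 0.331
gripper_force: 0.0
time_s: 9.58
tcp_pos: [0.4947, -0.1987, 0.1879]
ee_rot: [[0.999, -0.054, 0.001], [-0.054, -0.999, -0.0], [0.001, 0.0, -1.0]]
wrist_force: [-1.0, 0.6, 5.2]
gripper_width: 0.245
gripper_force: 30.0
shift [ -28.6 -220.9  -80.2] turn [ 0.  -0.1 -4.6] j6 91.30230270078134 t 9.5833 tip z 5.884001662879513
```

```bash
python3 -m creep '[[-1,0,0,-25,0,0,0],[-1,0,0,-55,0,0,0],[-1,-5,-40,-60,0,0,0],[-1,-29,-221,-60,0,0,-4.6],[-1,-29,-221,-60,0,0,-4.6],[-1,-29,-221,-60,0,0,-4.6],[-1,-29,-221,-60,0,0,-4.6],[-1,-29,-221,-60,0,0,-4.6]]'; python3 -m creep '[[-1,0,0,0,0,0,0],[-1,0,0,0,0,0,0]]'; python3 -c "
from h import *
np.set_printoptions(precision=1,suppress=True)
go(478,23.5,201,1.5)
im,d,P=shot('wrist','w6.png');felt(im,P)
for n in ('cutter_mid',):
  for o in vision.cut_out('wrist',n)[:1]:
    Q=P[o['region']];Q=Q[~np.isnan(Q[:,0])]; c,wh,a=cv2.minAreaRect((Q[:,:2]*1000).astype(np.float32)); print(n,o['conf'],c,wh,a,Q[:,0].max()*1000)
"
```

```text
time_s: 10.25
tcp_pos: [0.4771, 0.0271, 0.2474]
ee_rot: [[1.0, 0.029, 0.001], [0.029, -1.0, 0.001], [0.001, -0.001, -1.0]]
wrist_force: [0.3, 0.0, -1.1]
gripper_width: 0.245
gripper_force: 30.0
time_s: 10.42
tcp_pos: [0.4773, 0.0244, 0.2471]
ee_rot: [[1.0, 0.028, -0.0], [0.028, -1.0, -0.0], [-0.0, 0.0, -1.0]]
wrist_force: [-0.2, -0.1, -0.3]
gripper_width: 0.244
gripper_force: 30.0
shift [ 0.7  1.  46.1] turn [0.  0.  0.1] j6 69.13718833739831 t 10.4167 tip z 65.05862707690315
14144 [541.   94.3] [90.9 59.1] 1.4 0.011429059025214017
6960 [521.5  24.3] [114.1  37.7] 1.9 0.05076028813225432
6489 [516.4 -21.6] [110.4  59. ] 1.5 0.015845168622856308
114 [515.5 -66. ] [23.7  3.3] 1.6 0.019990722252723497
545 [463.6  92.8] [11.6 41.6] 1.9 0.011491332044183228
1681 [504.2  83.6] [22.5  7.4] 87.7 0.1527641051108118
1867 [506.5  25. ] [ 5.8 28.7] 3.8 0.15295581190790522
2080 [507.5 -30.6] [27.3  9.5] 83.3 0.15282488455357968
724 [468.6  24.5] [69.2 10.9] 1.9 0.07794425636830937
687 [502.1  -5.8] [ 4.1 21.4] 3.4 0.17840153490553412
cutter_mid 0.87 (484.61749267578125, 24.663192749023438) (171.1356201171875, 31.17807388305664) 1.6205440759658813 570.2741188316851
```

View pics/w6.png

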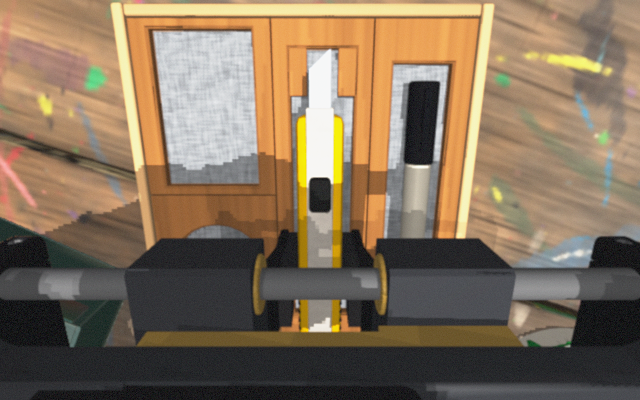

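The blade tip at (320,50) is in line with the nose at (307–340, 48). Lowering.

```bash
python3 -m creep '[[-1,1,0,15,0,0,0],[-1,1,0,30,0,0,0],[-1,1,0,40,0,0,0],[-1,1,0,45,0,0,0],[-1,1,0,45,0,0,0],[-1,1,0,45,0,0,0],[-1,1,0,45,0,0,0]]'; python3 -m creep '[[-0.2,0,0,0,0,0,0],[-0.2,0,0,0,0,0,0],[-0.2,0,0,0,0,0,0],[-0.2,0,0,-15,0,0,0],[-0.2,0,0,-50,0,0,0],[-0.2,0,0,-80,0,0,0],[0.2,-20,60,-90,0,0,0],[0.4,-20,90,-90,0,0,0]]';  python3 -c "
from h import *
np.set_printoptions(precision=1,suppress=True)
im,d,P=shot('wrist','w7.png')
for n in ('cutter_mid','block_mid'):
  for o in vision.cut_out('wrist',n)[:1]:
    Q=P[o['region']];Q=Q[~np.isnan(Q[:,0])]; c,wh,a=cv2.minAreaRect((Q[:,:2]*1000).astype(np.float32)); print(n,o['conf'],c,wh,a,np.percentile(Q[:,2]*1000,[5,50,95]))
go(600,-176,290,-4.5)
"
```

```text
time_s: 11.1
tcp_pos: [0.4789, 0.0232, 0.2026]
ee_rot: [[1.0, 0.025, 0.001], [0.025, -1.0, 0.0], [0.001, -0.0, -1.0]]
wrist_force: [0.0, 0.3, -0.3]
gripper_width: 0.249
gripper_force: 30.0
time_s: 11.77
tcp_pos: [0.462, -0.0564, 0.2943]
ee_rot: [[1.0, 0.031, 0.006], [0.031, -1.0, 0.001], [0.006, -0.001, -1.0]]
wrist_force: [0.7, -0.8, -0.6]
gripper_width: 0.481
gripper_force: 0.0
cutter_mid 0.6 (494.1888427734375, 5.120395660400391) (68.5177993774414, 156.33108520507812) 86.83541870117188 [18.9 25.1 31.4]
shift [136.3 119.9   2.3] turn [-0.  -0.1  5.7] j6 78.42444401119843 t 11.9167 tip z 110.16746781189528
```

View pics/w7.png

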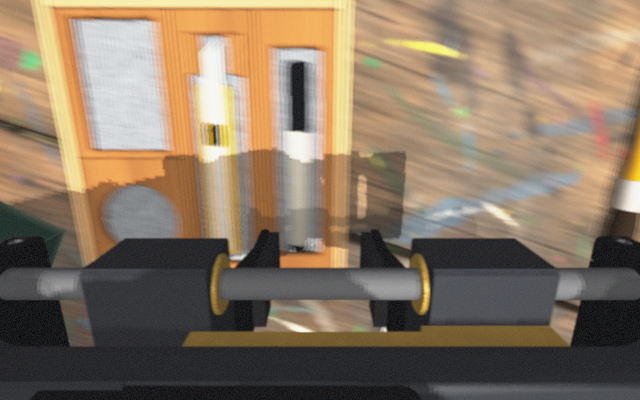

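The (motion-blurred) picture shows the cutter in its recess with the blade in the nose at (212,50). Next, the block.

```bash
python3 -m creep '[[1,135,118,0,0,0,5.7],[1,135,118,0,0,0,5.7],[1,135,118,0,0,0,5.7],[1,135,118,0,0,0,5.7],[1,135,118,0,0,0,5.7],[1,135,118,0,0,0,5.7],[1,135,118,0,0,0,5.7],[1,135,118,0,0,0,5.7]]';  python3 -c "
from h import *
np.set_printoptions(precision=1,suppress=True)
im,d,P=shot('wrist','w8.png')
for n in ('block_mid',):
  for o in vision.cut_out('wrist',n)[:1]:
    Q=P[o['region']];Q=Q[Q[:,2]>.026]; c,wh,a=cv2.minAreaRect((Q[:,:2]*1000).astype(np.float32)); print(n,o['conf'],o['uv'],c,wh,a,Q.min(0)*1000,Q.max(0)*1000)
k=(P[...,2]>.06)&(P[...,2]<.2)&(P[...,0]>.62); print('tall',P[k][:,:].min(0),P[k].max(0),k.sum())
go(676,-176,240,-4.5)
"
```

```text
time_s: 12.58
tcp_pos: [0.5994, -0.1705, 0.2909]
ee_rot: [[0.997, -0.073, -0.002], [-0.073, -0.997, 0.0], [-0.002, -0.0, -1.0]]
wrist_force: [-0.5, 0.0, 0.7]
gripper_width: 0.994
gripper_force: 0.0
block_mid 0.93 [314.6, 90.2] (674.263916015625, -172.419189453125) (42.09685134887695, 74.75448608398438) 85.30146026611328 [ 636.1 -195.6   26.4] [ 712.3 -149.2   33.8]
tall [ 0.6 -0.4  0.1] [ 0.6 -0.1  0.2] 22105
shift [77.   0.1 51.5] turn [-0.   0.   0.4] j6 86.86913517632014 t 12.6833 tip z 109.57156365759352
```

View pics/w8.png

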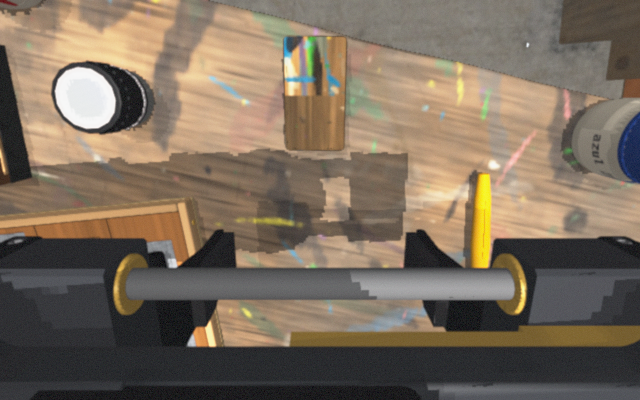

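The block spans (285–347, 37–150), is 42 × 75 mm and centred at about (675,-174), yaw −4.7. The loupe is at (87,97).

```bash
python3 -m creep '[[1,40,-2,0,0,0,0.5],[1,76,-2,20,0,0,0.5],[1,76,-2,60,0,0,0.5],[1,76,-2,90,0,0,0.5],[1,76,-2,100,0,0,0.5],[1,76,-2,100,0,0,0.5],[1,76,-2,100,0,0,0.5],[-1,76,-2,100,0,0,0.5]]'; python3 -m creep '[[-1,0,0,0,0,0,0],[-1,0,0,0,0,0,0],[-1,0,0,0,0,0,0],[-1,0,0,0,0,0,0],[-1,0,0,0,0,0,0]]';python3 -c "
from h import *
go(542,94,291,1.5)"
```

```text
time_s: 13.35
tcp_pos: [0.6766, -0.175, 0.1945]
ee_rot: [[0.997, -0.081, 0.005], [-0.081, -0.997, -0.001], [0.005, 0.001, -1.0]]
wrist_force: [1.0, -0.1, 0.6]
gripper_width: 0.973
gripper_force: 0.0
time_s: 13.77
tcp_pos: [0.6758, -0.1753, 0.192]
ee_rot: [[0.997, -0.083, 0.001], [-0.083, -0.997, -0.0], [0.001, -0.0, -1.0]]
wrist_force: [0.1, 0.3, -0.3]
gripper_width: 0.631
gripper_force: 0.0
shift [-155.5 -257.3  -99.1] turn [ 0.  -0.  -6.2] j6 86.5654406286468 t 13.7667 tip z 9.965679583821725
```

```bash
python3 -m creep '[[-1,0,0,0,0,0,0],[-1,0,0,0,0,0,0],[-1,0,0,0,0,0,0],[-1,0,0,0,0,0,0],[-1,0,0,-30,0,0,0],[-1,0,0,-65,0,0,0],[-1,0,0,-90,0,0,0],[-1,0,0,-90,0,0,0]]'; python3 -c "
from h import *
go(541,94,280,1.5)"
```

```text
time_s: 14.43
tcp_pos: [0.6776, -0.1756, 0.2886]
ee_rot: [[0.997, -0.081, 0.012], [-0.081, -0.997, -0.002], [0.012, 0.001, -1.0]]
wrist_force: [0.4, -0.2, 0.3]
gripper_width: 0.478
gripper_force: 30.0
shift [-158.1 -257.6    6.2] turn [ 0.1 -0.7 -6.2] j6 86.56474742795385 t 14.4333 tip z 106.55441287600388
```

```bash
python3 -m creep '[[-1,-156,-257,10,0,0,-6.2],[-1,-156,-257,10,0,0,-6.2],[-1,-156,-257,10,0,0,-6.2],[-1,-156,-257,10,0,0,-6.2],[-1,-156,-257,10,0,0,-6.2],[-1,-156,-257,10,0,0,-6.2],[-1,-156,-257,10,0,0,-6.2],[-1,-156,-257,10,0,0,-6.2]]';python3 -m creep '[[-1,0,0,30,0,0,0],[-1,0,0,30,0,0,0],[-1,0,0,30,0,0,0]]'; python3 -c "
from h import *
np.set_printoptions(precision=1,suppress=True)
im,d,P=shot('wrist','w9.png');felt(im,P)
for n in ('block_mid',):
  for o in vision.cut_out('wrist',n)[:1]:
    Q=P[o['region']];Q=Q[~np.isnan(Q[:,0])]; c,wh,a=cv2.minAreaRect((Q[:,:2]*1000).astype(np.float32)); print(n,o['conf'],o['uv'],c,wh,a,Q.max(0)*1000)
go(542,94,202,1.5)
"
```

```text
time_s: 15.1
tcp_pos: [0.539, 0.0975, 0.2709]
ee_rot: [[1.0, 0.03, -0.002], [0.03, -1.0, 0.0], [-0.002, -0.0, -1.0]]
wrist_force: [-0.5, -0.2, 0.1]
gripper_width: 0.477
gripper_force: 30.0
time_s: 15.35
tcp_pos: [0.541, 0.0934, 0.2401]
ee_rot: [[1.0, 0.026, -0.004], [0.025, -1.0, -0.002], [-0.004, 0.002, -1.0]]
wrist_force: [-0.8, 0.6, -0.9]
gripper_width: 0.48
gripper_force: 30.0
306 [604.5 109.6] [10.4 11.8] 1.5 0.0009071249338372507
990 [557.9 -64.9] [89.7  6.5] 1.4 0.02003347404103925
188 [588.1 138.2] [17.9  3.6] 0.1 0.019968461051427664
1346 [596.7  64.4] [  3.7 139.3] 1.5 0.01996767346867023
3025 [573.   95.1] [28.7 57.5] 2.6 0.011768117152776179
2911 [549.9  31. ] [78.5 46.5] 21.0 0.017121727931528437
1514 [552.8   0.3] [99.2 44.6] 85.4 0.012399970603540643
345 [566.8  89.1] [17.9  6.4] 11.2 0.0793566446865043
298 [564.3 101.9] [17.6  5.2] 0.8 0.07944237343993482
5317 [569.7  94. ] [50.6 11.4] 86.4 0.14558107667683107
6762 [571.6  44.2] [13.5 49.1] 2.3 0.15111783874278079
116 [477.5 -67.8] [21.5  3.7] 2.7 0.01994566162107078
2476 [564.5  54.6] [ 5.2 36.5] 1.0 0.17143827375890333
shift [-0.2 -0.7 39.9] turn [ 0.  -0.  -0.1] j6 64.74186296408072 t 15.45 tip z 59.87622254060949
```

View pics/w9.png

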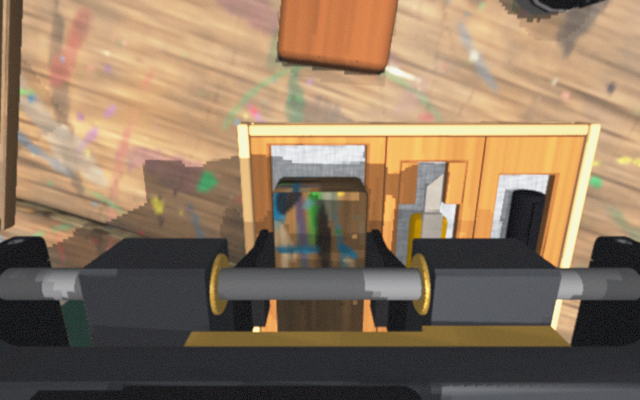

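The block is over its recess (270–368, 145–330), centred left to right. Lower and release.

```bash
python3 -m creep '[[-1,0,-1,15,0,0,0],[-1,0,-1,30,0,0,0],[-1,0,-1,40,0,0,0],[-1,0,-1,40,0,0,0],[-1,0,-1,40,0,0,0],[-1,0,-1,40,0,0,0]]'; python3 -m creep '[[0.25,0,0,0,0,0,0],[0.25,0,0,0,0,0,0],[0.25,0,0,0,0,0,0],[0.25,0,0,0,0,0,0],[0.25,0,0,-20,0,0,0],[0.25,0,0,-55,0,0,0],[0.25,0,0,-90,0,0,0],[0.25,0,0,-95,0,0,0]]';  python3 -c "
from h import *
go(595,-34,297,1.5)"
```

```text
time_s: 15.95
tcp_pos: [0.5419, 0.0945, 0.2019]
ee_rot: [[1.0, 0.025, 0.001], [0.025, -1.0, 0.0], [0.001, -0.0, -1.0]]
wrist_force: [0.6, -0.6, -1.0]
gripper_width: 0.477
gripper_force: 30.0
time_s: 16.62
tcp_pos: [0.5433, 0.0955, 0.3028]
ee_rot: [[1.0, 0.027, 0.012], [0.027, -1.0, 0.004], [0.012, -0.003, -1.0]]
wrist_force: [1.4, 0.1, 0.7]
gripper_width: 0.628
gripper_force: 0.0
shift [ 48.1 130.9   5.9] turn [-0.2 -0.7  0.1] j6 64.6372146639931 t 16.6167 tip z 120.80806221350156
```

```bash
python3 -m creep '[[1,48,130,0,0,0,0],[1,48,130,0,0,0,0],[1,48,130,0,0,0,0],[1,48,130,0,0,0,0],[1,48,130,0,0,0,0],[1,48,130,0,0,0,0],[1,48,130,0,0,0,0]]';  python3 -c "
from h import *
np.set_printoptions(precision=1,suppress=True)
im,d,P=shot('wrist','w10.png')
for o in vision.cut_out('wrist','loupe_mid')[:1]:
    Q=P[o['region']];Q=Q[Q[:,2]>.045]; c,wh,a=cv2.minAreaRect((Q[:,:2]*1000).astype(np.float32)); print(o['conf'],o['uv'],c,wh,a,Q.min(0)*1000,Q.max(0)*1000)
im,d,P=shot('top','top2.png')
cv2.imwrite('pics/top2c.png',cv2.resize(im[110:290,160:460,::-1],(800,480),interpolation=cv2.INTER_CUBIC))
for o in vision.cut_out('top','block_mid')[:1]:
    Q=P[o['region']];print(o['uv'],Q.mean(0)*1000)
go(683,-34,240,1.5)"
```

```text
time_s: 17.2
tcp_pos: [0.5925, -0.0334, 0.2962]
ee_rot: [[1.0, 0.026, -0.001], [0.026, -1.0, 0.0], [-0.001, -0.0, -1.0]]
wrist_force: [-0.8, 0.6, 0.5]
gripper_width: 0.981
gripper_force: 0.0
0.96 [319.5, 67.9] (682.8980102539062, -30.621122360229492) (42.655113220214844, 42.59703826904297) 1.9699565172195435 [661.5 -51.9  45.9] [704.3  -9.3  53.1]
[207.7, 209.1] [nan nan nan]
shift [90.3  3.7 56.6] turn [-0.  -0.   0.1] j6 79.11870284700092 t 17.4 tip z 114.57381145354498
```

View pics/top2c.png

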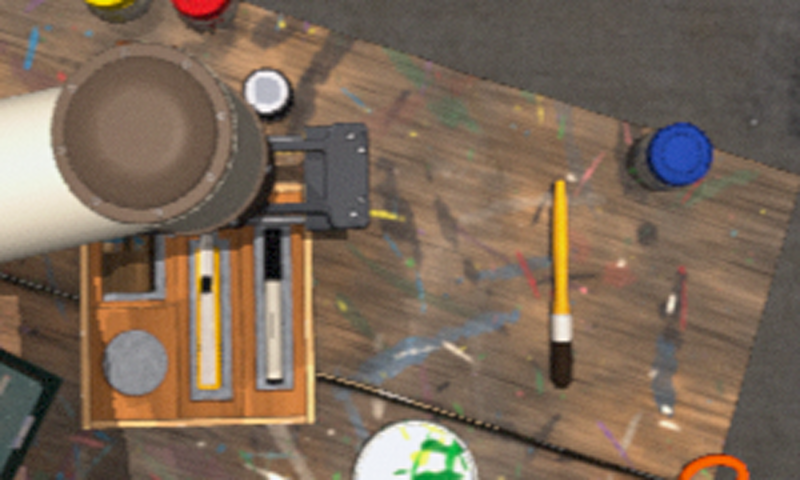

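The marker (272,310), the cutter (208,310) and the block (130,265) are all in their recesses. The loupe (268,93) is untouched so far.

```bash
python3 -m creep '[[1,45,1,0,0,0,0],[1,90,1,5,0,0,0],[1,90,1,40,0,0,0],[1,90,1,75,0,0,0],[1,90,1,99,0,0,0],[1,90,1,99,0,0,0],[1,90,1,99,0,0,0],[-1,90,1,99,0,0,0]]'; python3 -m creep '[[-1,0,0,0,0,0,0],[-1,0,0,0,0,0,0],[-1,0,0,0,0,0,0],[-1,0,0,0,0,0,0],[-1,0,0,0,0,0,0],[-1,0,0,0,0,0,0],[-1,0,0,0,0,0,0],[-1,0,0,0,0,0,0]]';python3 -m creep '[[-1,0,0,0,0,0,0],[-1,0,0,-25,0,0,0],[-1,0,0,-60,0,0,0],[-1,0,0,-90,0,0,0],[-1,0,0,-90,0,0,0],[-1,0,0,-90,0,0,0]]';python3 -c "
from h import *
go(440,91,287,1.5)"
```

```text
time_s: 18.07
tcp_pos: [0.6837, -0.032, 0.1995]
ee_rot: [[1.0, 0.027, 0.003], [0.027, -1.0, -0.0], [0.003, 0.0, -1.0]]
wrist_force: [0.4, -1.4, 1.6]
gripper_width: 0.974
gripper_force: 0.0
time_s: 18.73
tcp_pos: [0.6829, -0.0325, 0.1977]
ee_rot: [[1.0, 0.026, 0.0], [0.026, -1.0, 0.0], [0.0, -0.0, -1.0]]
wrist_force: [0.5, 0.0, 1.8]
gripper_width: 0.493
gripper_force: 30.0
time_s: 19.23
tcp_pos: [0.6831, -0.0326, 0.2895]
ee_rot: [[1.0, 0.025, 0.004], [0.025, -1.0, 0.001], [0.004, -0.001, -1.0]]
wrist_force: [-0.5, 0.3, -1.7]
gripper_width: 0.498
gripper_force: 30.0
shift [-239.9 -129.8    1.6] turn [-0.  -0.2 -0. ] j6 80.6820092242766 t 19.2333 tip z 107.54960581221565
```

```bash
python3 -m creep '[[-1,-240,-130,10,0,0,0],[-1,-240,-130,10,0,0,0],[-1,-240,-130,10,0,0,0],[-1,-240,-130,10,0,0,0],[-1,-240,-130,10,0,0,0],[-1,-240,-130,10,0,0,0],[-1,-240,-130,10,0,0,0],[-1,-240,-130,10,0,0,0]]';python3 -m creep '[[-1,0,0,20,0,0,0],[-1,0,0,30,0,0,0],[-1,0,0,30,0,0,0],[-1,0,0,30,0,0,0]]'; python3 -c "
from h import *
im,d,P=shot('wrist','w11.png')
go(440,91,208,1.5)"
```

```text
time_s: 19.9
tcp_pos: [0.4348, 0.0911, 0.2757]
ee_rot: [[1.0, 0.028, -0.007], [0.028, -1.0, -0.002], [-0.007, 0.002, -1.0]]
wrist_force: [-0.4, 0.3, -1.4]
gripper_width: 0.495
gripper_force: 30.0
time_s: 20.23
tcp_pos: [0.4395, 0.0909, 0.2463]
ee_rot: [[1.0, 0.025, -0.003], [0.025, -1.0, -0.002], [-0.003, 0.002, -1.0]]
wrist_force: [-1.2, 0.2, -0.7]
gripper_width: 0.496
gripper_force: 30.0
shift [ 0.2  0.  39. ] turn [ 0.   0.1 -0. ] j6 58.899346185388204 t 20.2833 tip z 64.99533444980639
```

View pics/w11.png

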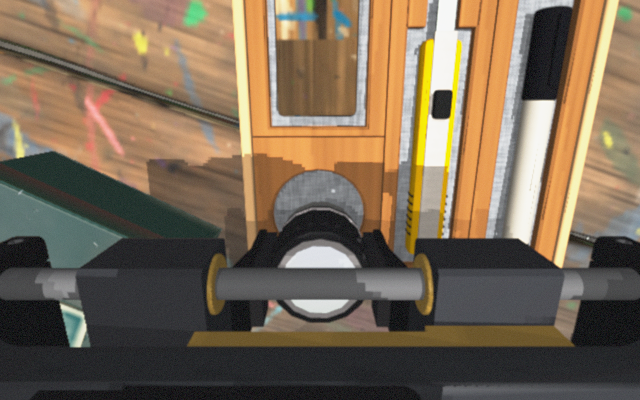

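The loupe is over the round recess (318,200 onward), centred at column 319. The block and cutter lie flat inside their recesses. Lower and release.

```bash
python3 -m creep '[[-1,0,0,15,0,0,0],[-1,0,0,30,0,0,0],[-1,0,0,39,0,0,0],[-1,0,0,39,0,0,0],[-1,0,0,39,0,0,0],[-1,0,0,39,0,0,0],[0.4,0,0,39,0,0,0],[0.4,0,0,39,0,0,0]]'; python3 -m creep '[[0.4,0,0,0,0,0,0],[0.4,0,0,0,0,0,0],[0.4,0,0,-15,0,0,0],[0.4,0,0,-50,0,0,0],[0.4,0,0,-85,0,0,0],[0.4,0,0,-110,0,0,0],[0.4,0,0,-110,0,0,0]]';  python3 -c "
from h import *
go(380,-150,320,1.5)"
```

```text
time_s: 20.95
tcp_pos: [0.4399, 0.0913, 0.2091]
ee_rot: [[1.0, 0.026, 0.001], [0.026, -1.0, 0.001], [0.001, -0.001, -1.0]]
wrist_force: [-0.1, 0.0, 0.2]
gripper_width: 0.577
gripper_force: 0.0
time_s: 21.53
tcp_pos: [0.441, 0.0919, 0.3239]
ee_rot: [[1.0, 0.027, 0.011], [0.027, -1.0, 0.005], [0.011, -0.005, -1.0]]
wrist_force: [1.4, 1.0, -0.1]
gripper_width: 0.697
gripper_force: 0.0
shift [-67.5 240.2   2. ] turn [-0.3 -0.6  0. ] j6 58.892056828289604 t 21.5333 tip z 141.94078664879885
```

```bash
python3 -m creep '[[0.4,-60,300,-10,0,0,0],[0.4,-60,300,-10,0,0,0],[0.4,-60,300,-10,0,0,0],[0.4,-60,300,-10,0,0,0],[0.4,-60,300,-10,0,0,0],[0.4,-60,300,-10,0,0,0],[0.4,-60,300,-10,0,0,0],[0.4,-60,300,-10,0,0,0]]';python3 -m creep '[[0.4,0,0,0,0,0,0],[0.4,0,0,0,0,0,0],[0.4,0,0,0,0,0,0]]';  python3 -c "
from h import *
np.set_printoptions(precision=1,suppress=True)
im,d,P=shot('top','top3.png')
cv2.imwrite('pics/top3c.png',cv2.resize(im[130:280,180:300,::-1],(480,600),interpolation=cv2.INTER_CUBIC))
for n in('marker','cutter','block','loupe','sander'):
  for o in vision.cut_out('top',n+'_mid')[:1]:
    Q=P[o['region']];Q=Q[~np.isnan(Q[:,0])];c,wh,a=cv2.minAreaRect((Q[:,:2]*1000).astype(np.float32)); print(n,o['conf'],c,wh,a,np.percentile(Q[:,2]*1000,[5,50,95]))"
```

```text
time_s: 22.2
tcp_pos: [0.386, -0.2136, 0.3283]
ee_rot: [[1.0, 0.021, -0.0], [0.021, -1.0, -0.0], [-0.0, 0.0, -1.0]]
wrist_force: [-0.8, -0.5, 0.9]
gripper_width: 0.703
gripper_force: 0.0
time_s: 22.45
tcp_pos: [0.3872, -0.2098, 0.3281]
ee_rot: [[1.0, 0.026, -0.001], [0.026, -1.0, 0.0], [-0.001, -0.0, -1.0]]
wrist_force: [-0.3, -0.2, -0.3]
gripper_width: 0.699
gripper_force: 0.0
marker 0.89 (492.33380126953125, -36.82004165649414) (137.3000030517578, 15.69808578491211) 1.560261845588684 [20.2 24.9 28.4]
cutter 0.83 (493.35443115234375, 23.972515106201172) (144.77125549316406, 26.278461456298828) 1.4913175106048584 [17.2 23.6 28. ]
block 0.83 (540.0094604492188, 93.9957504272461) (75.9258041381836, 46.53907775878906) 0.2611631453037262 [15.5 38.7 41.7]
loupe 0.65 (442.09259033203125, 87.36445617675781) (42.844078063964844, 42.08294677734375) 62.494476318359375 [33.1 57.8 61.1]
sander 0.58 (684.1751708984375, 85.6166763305664) (69.02891540527344, 106.54740905761719) 83.91273498535156 [ 9.9 30.6 33.4]
```

View pics/top3c.png

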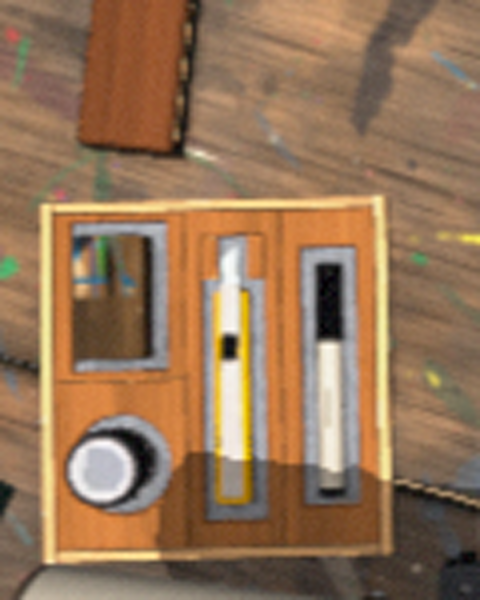

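All four pieces lie in their recesses: marker at (330,375), cutter at (232,375) with its blade in the nose, block at (112,300), loupe at (105,468). Top heights are 28, 24, 40 and 58 mm, as expected for flat seating.

```bash
python3 -c "
from station import r
print(r.finish_job())"
```

```text
the job is handed in; nothing more can be done
None
```

The job is handed in at about 22.5 s of robot time: marker, cutter (blade in the nose), register block and loupe each lie flat in their recesses per the last camera check, and I never touched the brush or sanding block.

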